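Show a handset to the inspection camera

ROBOT

A 6-joint arm with a two-finger parallel gripper is mounted at the origin on the work surface. World frame = base frame: x ahead of the robot, y to its left, z up, the work surface at z = 0. Lengths are in m, angles in degrees, forces in N, time in s.
With the tool pointing down it reaches from about 0.325 to 0.775 m from the base axis. Payload 5.5 kg.
Tool frame: the origin (TCP) lies at the centre of the arm's flange, where the gripper is bolted on; the fingertips stand 182 mm ahead of it and the grasp point (between the pads) lies 163 mm ahead of it; z points along the fingers, y is the line along which they close (so a half turn about z gives the same grasp; the last joint's range is limited). The gripper opens to 88 mm and grips with 3 to 60 N. Pads are 20 mm wide; open, the fingers measure 115 mm over their backs; the gripper's body (75 mm by 178 mm) begins 61 mm behind the grasp point.
Start: joints at [68.142, 5.22, 70.514, -0, 104.267, -3.249], TCP at [0.191, 0.569, 0.405] pointing down, gripper open.
Joint ranges: [-164.24, 164.24], [-49.07, 125.15], [9.68, 141.18], [-86.29, 266.29], [3.28, 154.24], [-151.56, 151.56]. Speed limits (degrees/s): [147.25, 147.25, 172.46, 180, 180, 180].

INTERFACE

Orientations are given as [roll, pitch, yaw] about the fixed x, y, z axes, in that order (R = Rz(yaw) Ry(pitch) Rx(roll)).
In Python, from station import r gives the robot as it stands. The module is installed in compiled form; this text tells all that it offers. Calls block until the motion is done:
- r.reach(position, orientation): joint-space move of the TCP to a pose.
- r.servo_line(position, rotation=None, speed=0.15): straight line of the TCP; rotation=None keeps the orientation; speed is the mean speed in m/s.
- r.move_joints(angles): joint-space move.
- r.let_go() and r.grab(squeeze=None): open the fingers fully, or close them until they stop; squeeze is the grip in N (None keeps the last).
- r.wait(seconds).
- r.inverse_kinematics(position, orientation): joint angles nearest the present ones, or None.
- r.sense(): the state.
- r.snapshot(name): name is "scene" or "top" or "wrist"; returns a dict with "frame" (480x640x3 uint8, red, green, blue), "fx", "fy", "cx", "cy" (pixels), "R" (3x3) and "t" (3): a world point X has camera coordinates R X + t. Camera axes: x right, y down, z forward; pixel columns grow to the right and rows downward; lengths in m; the calibration is good to about 2 mm. A picture is of the moment at which its call begins. There is no depth.
A pose or a line that the arm cannot do raises r.IKError and nothing moves.
- r.hand_in(): hands the job in; it is judged then, once.
The state is a dict: "clock": time; "joints": joint angles; "joint_vel": joint speeds; "joint_torque": joint torques, N m; "tcp_pos": TCP position; "orientation": TCP orientation; "contact_force": force on the tool from outside, world axes, zero at the start; "torque": the same for the moment, N m; "opening": finger opening in m; "gripper_force": force on a finger pad.
Only numpy, scipy, OpenCV 4.12 (cv2) and the standard library are available. Lean on these libraries where they do the work, as an engineer would, in place of code of your own. Each camera call takes 0.05 s, during which the arm holds its last target. There are 200 camera calls.

TASK

Swing the sensor arm of the test dock about a quarter turn aside, away from the camera's side of the bench, leave it there, and take the handset up out of the dock. Hold it in the air before the inspection camera, right way up and screen squarely facing the lens (so leaned back to match the camera's downward look), with the middle of the screen on the lens's line of sight 15 cm from the lens. Finish there, still holding it steady in the gripper and nothing else supporting it; do not touch the camera or its stand, and leave the tablet, scanner and memory stick alone.

Things in the scene. Friction and masses are not known exactly. Their poses are not given: they have to be found in the camera images.
- dock: fixed test dock: aluminium base plate 190 x 120 x 12 mm (x -65 to +125, y +-60) with a black pocket 24 x 76 mm wide and 30 mm deep (pocket floor 12 mm, rim 42 mm above the table, outer size 56 x 100 mm). A round steel post stands at x = +90 mm, y = 0. Origin: under the pocket's centre at table height; z up; the pocket is narrow along x, and the handset's screen faces -x, away from the post and roughly towards the robot
- swing_arm (a joint): angle (rad) of the dock's sensor arm about its upright post. 0: the arm lies along the dock's -x, its sensor block 10 mm above the middle of the handset's top edge. Positive (anticlockwise seen from above) swings the knob end towards the dock's -y side; range -0.3 to 2.1; it starts between -0.2 and 0.3 and stays where it is left (about 1.3 N at the knob moves it). Swung aside means well past 1 rad
- swing_knob (a point): centre of the top of the grey upright knob on the sensor arm's free end: a cylinder 16 mm across, 42 mm tall, standing on a black sensor block 30 x 30 mm; 222 mm above the table, 95 mm from the pivot
- swing_pivot (a point): point on the sensor arm's upright pivot axis, at the height of the knob's top; the post and pivot hub end 184 mm above the table
- handset: black rugged handheld, 20 mm thick (x) x 72 mm wide (y) x 140 mm tall (z), about 0.26 kg (0.2 to 0.35), standing loosely upright in the dock's pocket, its top edge 152 mm above the table. Origin: centre of its bottom end; z towards its top end; -x is the screen side, +x the back. The screen spans z = 36 to 106 mm; above it is a plain bezel for gripping across the thickness
- screen (a point): centre of the handset's screen surface, at x = -10, y = 0, z = 70 mm of the handset
- camera_head: head of the inspection camera, fixed on its stand: white box 55 x 52 x 52 mm with a black round lens barrel 42 mm across and 25 mm long. Origin: centre of the lens's front face, 275 mm above the table. It looks along its own -x, which points 20 degrees (0.35 rad) below level; its y is level, its z is the picture's up. A handset shown right has its z along this z and its x opposite to this x
- view_point (a point): point in the air on the lens's line of sight, 150 mm in front of the lens (about 224 mm above the table), where the middle of the screen belongs; axes as the camera head's
- camera_stand: fixed camera stand: steel base 130 x 120 x 14 mm (x -20 to +110, y +-60) and an upright mast at x = +60 mm carrying the head, 330 mm tall. Origin at table height straight under the lens front; it looks to its -x
- tablet: bystander: black tablet lying flat, 165 (x) x 250 (y) x 16 mm, origin under its centre
- scanner: bystander: white hand scanner lying flat, about 185 mm long along x, 66 mm wide, 44 mm high, origin on its underside near the middle
- usb_stick: bystander: memory stick 54 x 18 x 9 mm lying flat, origin on its underside
There are look-alikes about, which are no part of the job. What is shaped like the dock but orange is not meant.

How it is judged (in metres and radians):
On the way, in this order (a step that is already met when the one before it is completed fails the run):
1. the sensor arm is swung aside (value of joint swing_arm above 0.9 rad), for 0.2 s.
2. the gripped handset is lifted clear of the dock (height (world z) of handset above 0.055 m and contact force between handset and the fingers above 1 N and contact force between handset and dock below 0.1 N), for 0.2 s.
At the end, for the whole second after the job is handed in: The handset hangs still in the gripper's fingers alone, right way up, middle of the screen within 25 mm of the view point 150 mm in front of the lens, screen side towards the lens and all axes within 0.2 rad (11 degrees) of square to it; the sensor arm still stands more than 0.9 rad aside (distance between screen and view_point below 0.025 m and angle between the x axis of handset and the x axis of camera_head, either way round below 0.2 rad and angle between the z axis of handset and the z axis of camera_head, either way round below 0.2 rad and x of camera_head in the frame of handset below -0.05 m and angle between handset's own z axis and vertical below 0.7 rad and contact force between handset and the fingers above 1 N and contact force between handset and dock below 0.1 N and linear speed of handset below 0.03 m/s and angular speed of handset below 0.2 rad/s and value of joint swing_arm above 0.9 rad); the arm keeps its last pose, push and grip.
It fails at once if the camera or its stand is touched (contact force between camera_stand and anything else above 1 N).
It fails at once if a bystander is disturbed (distance of any of tablet, scanner, usb_stick from where it was at the start of the episode above 0.02 m).
It also fails if it takes over 42 s, if anything falls off the work surface, if the arm or the gripper's body presses on something with over 40 N, if the wrist force passes 120 N, or if a joint passes its speed limit or range.

## Working session

There is one attempt and no reset: what is moved stays moved. The work goes in short steps, each a Python script; the robot and the scene stay as the last script left them, time stands still between calls to the robot, and variables do not carry over. Pictures are saved under pics/ and viewed, at most 10 in all, crops included, and the job is handed in when it is done.

```bash
mkdir -p pics; python3 - <<'E'
from station import r
import cv2,pickle
d={}
for n in("scene","top","wrist"):
    s=r.snapshot(n); d[n]=s; cv2.imwrite(f"pics/{n}.png",s["frame"][:,:,::-1])
    print(n,s["fx"],s["cx"],s["cy"],s["R"],s["t"])
pickle.dump(d,open("d.pkl","wb")); print(r.sense())
E
```

```text
scene 486.6738016810499 332.8060712608384 234.48086343007412 [[-0.15001767  0.98865163 -0.00791569]
 [ 0.73593172  0.1063164  -0.66865636]
 [-0.66022663 -0.10613567 -0.74352943]] [-0.01363936 -0.3080994   1.49209156]
top 502.0504797197503 315.66793840781577 239.78809283346916 [[-0.03584181 -0.99934653  0.00467642]
 [-0.97783371  0.03410353 -0.20658698]
 [ 0.2062925  -0.01197721 -0.97841706]] [0.10123907 0.57387093 1.18081114]
wrist 411.3556832725095 322.71464049273607 237.97897494417535 [[ 3.18157105e-01  9.48037873e-01 -4.98639918e-04]
 [ 9.05643527e-01 -3.03774148e-01  2.95856501e-01]
 [ 2.80331694e-01 -9.45804378e-02 -9.55232266e-01]] [-0.60056391 -0.03594147  0.39032683]
{'clock': 0.15, 'joints': array([ 6.81425794e+01,  5.25492863e+00,  7.05649841e+01,  2.07904707e-03,
        1.04267333e+02, -3.24899236e+00]), 'joint_vel': array([ 0.05236639, -0.05572501, -0.2291408 ,  0.06419567,  0.02257465,
        0.00670014]), 'joint_torque': array([ 1.22566496e-03, -4.47046494e+01, -4.06907058e+01,  6.98279031e-02,
        2.75263080e-02, -1.40102979e-04]), 'tcp_pos': array([0.19147918, 0.56868463, 0.40375866]), 'orientation': array([-1.79913009e+02, -6.95712695e-03,  1.61392077e+02]), 'contact_force': array([ 0.11593407,  0.26629504, -0.38200344]), 'torque': array([-3.25336130e-02, -3.31452582e-05,  1.46024412e-02]), 'gripper_force': 0.0, 'opening': 0.08807066381185993}
```

View pics/scene.png

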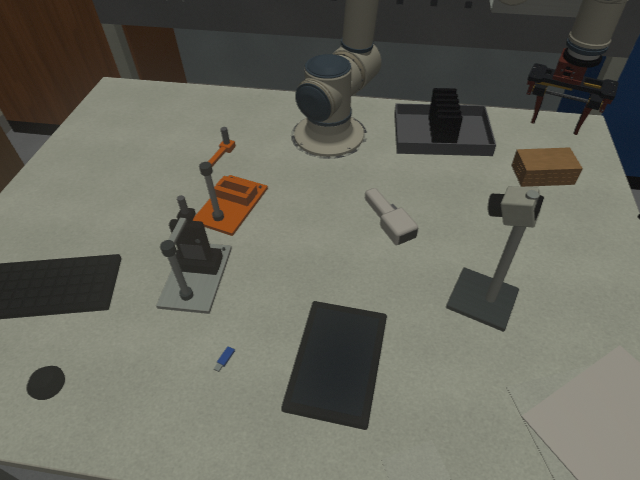

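View pics/top.png

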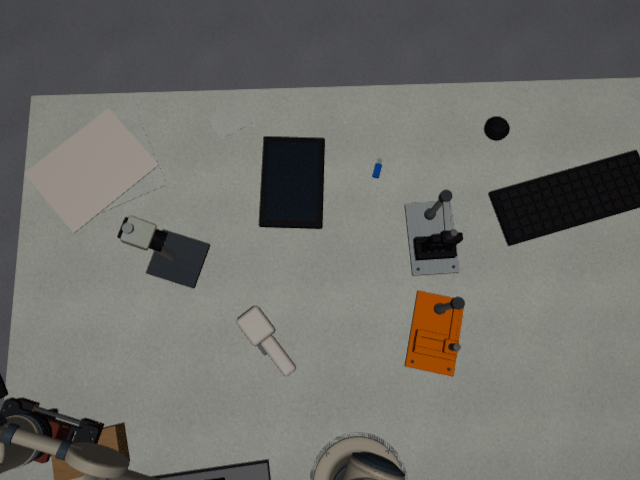

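The scene view shows the grey dock with the black handset at about (195,265) and the inspection camera at (515,205). In the top view they are at (433,240) and (150,235). Two things could be taken for the dock: the grey one at top (433,240), and the orange one at top (435,335), which is the decoy. I choose the grey one and check it in one close crop.

```bash
python3 - <<'E'
import cv2,pickle,numpy as np
d=pickle.load(open("d.pkl","rb"))
def c(n,x,y,w,h):
    return cv2.resize(d[n]["frame"][y:y+h,x:x+w,::-1],(400,300),interpolation=cv2.INTER_CUBIC)
a=np.vstack([np.hstack([c("top",380,180,120,90+10)[:300],c("scene",140,180,120,140)]),
 np.hstack([c("top",100,200,120,90),c("scene",440,180,120,150)])])
cv2.imwrite("pics/crop.png",np.clip(a*1.5,0,255).astype(np.uint8))
E
```

```text
(no output)
```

View pics/crop.png

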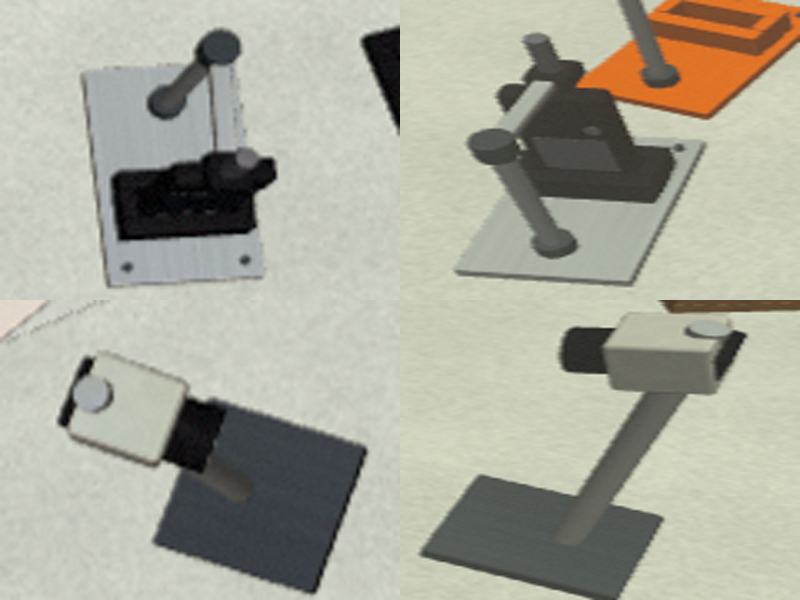

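The crop confirms the grey dock: a black handset with its screen facing the robot, and the knob above the dock's right half. It also shows the camera head and stand clearly. Next I measure.

```bash
cat > h.py <<'E'
import numpy as np
def ray(s,p):
    R=np.array(s["R"]);o=-R.T@s["t"]
    v=R.T@np.array([(p[0]-s["cx"])/s["fx"],(p[1]-s["cy"])/s["fy"],1]);return o,v/np.linalg.norm(v)
def onz(s,p,z):
    o,v=ray(s,p);return o+v*(z-o[2])/v[2]
def tri(*sp):
    A=np.zeros((3,3));b=np.zeros(3);
    for s,p in sp:
        o,v=ray(s,p);M=np.eye(3)-np.outer(v,v);A+=M;b+=M@o
    x=np.linalg.solve(A,b)
    return x
def proj(s,X):
    c=np.array(s["R"])@X+s["t"];return np.array([s["fx"]*c[0]/c[2]+s["cx"],s["fy"]*c[1]/c[2]+s["cy"]])
def rect(P,lx,ly):
    "fit ordered corners (+x-y.. any order given in model order) -> origin, yaw"
    M=np.array([lx,ly]).T;P=np.array(P)[:,:2]
    a,b=M-M.mean(0),P-P.mean(0)
    th=np.arctan2((a[:,0]*b[:,1]-a[:,1]*b[:,0]).sum(),(a*b).sum())
    c,s=np.cos(th),np.sin(th);R=np.array([[c,-s],[s,c]])
    e=P-(P.mean(0)+a@R.T)
    return P.mean(0)-R@M.mean(0),np.degrees(th),np.abs(e).max()
E
python3 - <<'E'
import pickle,numpy as np
from h import *
np.set_printoptions(precision=4,suppress=True)
d=pickle.load(open("d.pkl","rb"));t,s=d["top"],d["scene"]
# dock corners: model order (+x,+y),(+x,-y),(-x,-y),(-x,+y)
P=[onz(t,p,.012) for p in [(404.9,203.3),(449.6,200.7),(458.9,272.3),(412.4,275.3)]]
print(rect(P,[.125,.125,-.065,-.065],[.06,-.06,-.06,.06]))
# camera stand: image left(+y) /up(+x)
P=[onz(t,p,.014) for p in [(169.6,229.1),(210.1,245),(194.8,287.6),(146.5,272.9)]];print(np.array(P))
for i in range(4):print(np.linalg.norm(P[i]-P[i-1]))
for n,a,b in(("knob",(453.8,232.3),(181.1,198.2)),("hub",(445.4,195),(167.9,245.3)),("lens",(164.2,240.8),(488.6,205))):
    X=tri((t,a),(s,b));print(n,X,proj(t,X)-a,proj(s,X)-b)
print(onz(t,(453.8,232.3),.222),onz(t,(445.4,195),.184),onz(t,(164.2,240.8),.275))
print("mast foot",onz(t,(100+240*.3,200+192*.3),.014), "headtop knob",onz(t,(100+93*.3,200+95*.3),.33))
E
```

```text
(array([ 0.5532, -0.2185]), np.float64(1.7154996639589883), np.float64(0.0013530929380686785))
[[0.6279 0.4548 0.014 ]
 [0.5825 0.3505 0.014 ]
 [0.4747 0.388  0.014 ]
 [0.5162 0.5102 0.014 ]]
0.12468238380406768
0.11374758968858188
0.11416582643356242
0.12910190704111507
knob [ 0.5491 -0.214   0.22  ] [-0.4937  0.172 ] [-0.5563 -0.0837]
hub [ 0.6443 -0.2145  0.1827] [-0.2719  0.1028] [-0.3392 -0.0419]
lens [0.5399 0.3881 0.2761] [1.1156 0.0217] [ 1.2391 -0.1292]
[ 0.549  -0.2145  0.222 ] [ 0.6442 -0.2147  0.184 ] [0.5403 0.3907 0.275 ]
mast foot [0.5532 0.4469 0.014 ] headtop knob [0.5549 0.4449 0.33  ]
```

Dock at (0.553, -0.2165), yaw 1.7°. Two things confirm it: the hub triangulates 90 mm behind at z 0.183, and the knob at z 0.220 and 95 mm from the pivot. Lens at about (0.5365, 0.389), with stand yaw about 71°, consistent with the mast and base edges. Now I check IK for all poses, then swing the arm.

```bash
cat > plan.py <<'E'
import numpy as np
from scipy.spatial.transform import Rotation as Ro
dock=np.array([.553,-.2165]);dyaw=1.7
hub=np.array([.6437,-.2145])
lens=np.array([.5365,.389,.275]);cy=71.
G=.125  # grasp height on handset
u=np.array([np.cos(np.radians(cy)),np.sin(np.radians(cy)),0]);s,c=np.sin(np.radians(20)),np.cos(np.radians(20))
xc=c*u+[0,0,s];zc=-s*u+[0,0,c];vp=lens-.15*xc
def rpy(R):return Ro.from_matrix(R).as_euler("xyz",degrees=True)
def tool(hx,hz):  # tool z=-hz, tool y = hx (y=+x of handset)
    return rpy(np.array([np.cross(hx,-hz),hx,-hz]).T)
yh=np.radians(dyaw);hx0=np.array([np.cos(yh),np.sin(yh),0]);hz0=np.array([0,0,1.])
def final(sign,back=0):
    hx=-xc;p=vp+zc*(G-.07+.163)+.01*hx-back*xc
    return p,tool(sign*hx,zc)
def grasp(sign,dz=0):return np.r_[dock,.012+G+.163+dz],tool(sign*hx0,hz0)
def push(q,sign=1,z=.374):
    a=np.pi+yh+q;rad=np.array([np.cos(a),np.sin(a),0]);tan=np.array([-rad[1],rad[0],0])
    return np.r_[hub,z]+.095*rad,tool(sign*tan,hz0)
E
python3 - <<'E'
from station import r
from plan import *
np.set_printoptions(precision=1,suppress=True)
for sg in(1,-1):
    for n,p in(("grasp",grasp(sg)),("lift",grasp(sg,.15)),("final",final(sg)),("back",final(sg,.08)),("p0",push(-.55,sg)),("p1",push(1.5,sg))):
        print(sg,n,p[0].round(3),p[1],r.inverse_kinematics(*p))
print(r.inverse_kinematics([.13,.38,.48],r.sense()["orientation"]))
E
```

```text
1 grasp [ 0.6 -0.2  0.3] [180.    0.   91.7] [-24.7   4.5  81.8   0.   93.6 -26.4]
1 lift [ 0.6 -0.2  0.5] [180.    0.   91.7] [-24.7   5.1  66.    0.  108.9 -26.4]
1 final [0.5 0.2 0.4] [-160.    0.  -19.] [ 11.1 -16.   89.4  17.3  96.  123.6]
1 back [0.4 0.1 0.4] [-160.    0.  -19.] [  2.3 -22.5  97.2  18.7  97.3 115. ]
1 p0 [ 0.6 -0.2  0.4] [180.    0.  -29.8] [-19.9   2.8  76.2  -0.  101.1  99.9]
1 p1 [ 0.6 -0.3  0.4] [180.    0.   87.6] [-28.6  22.8  53.2   0.  104.  -26.2]
-1 grasp [ 0.6 -0.2  0.3] [180.    0.  -88.3] None
-1 lift [ 0.6 -0.2  0.5] [180.    0.  -88.3] None
-1 final [0.5 0.2 0.4] [160.   0. 161.] [ 11.1 -16.   89.4  17.3  96.  -56.4]
-1 back [0.4 0.1 0.4] [160.   0. 161.] [  2.3 -22.5  97.2  18.7  97.3 -65. ]
-1 p0 [ 0.6 -0.2  0.4] [180.    0.  150.2] [-19.9   2.8  76.2   0.  101.1 -80.1]
-1 p1 [ 0.6 -0.3  0.4] [-180.     0.   -92.4] None
[ 66.3 -23.2  88.3  -0.  115.   -5.1]
```

```bash
python3 - <<'E'
from station import r
from plan import *
import cv2
r.reach([.13,.38,.48],r.sense()["orientation"])
r.grab(5)
r.reach(*push(-.55,1,.46))
p=push(-.55);r.servo_line(p[0],p[1],speed=.15)
for q in np.linspace(-.55,1.5,7)[1:]:
    p=push(q);r.servo_line(*p,speed=.12); print(round(q,2),r.sense()["contact_force"].round(1))
# back off, rise
p=push(1.3);r.servo_line(*p,speed=.1)
p=push(1.3,1,.47);r.servo_line(*p,speed=.2)
r.let_go()
p=grasp(1,.16);r.reach(*p)
print(r.sense()["clock"],r.sense()["tcp_pos"])
import pickle
d={n:r.snapshot(n) for n in("scene","top","wrist")};pickle.dump(d,open("d2.pkl","wb"))
w=d["wrist"]["frame"][:,:,::-1];t=cv2.resize(d["top"]["frame"][170:290,370:490,::-1],(300,300),interpolation=cv2.INTER_CUBIC);s=cv2.resize(d["scene"]["frame"][170:290,140:260,::-1],(300,300))
im=np.hstack([cv2.resize(w,(500,375)),cv2.resize(np.vstack([t,s]),(188,375))])
im=np.zeros((600,800,3),np.uint8);im[:375,:500]=cv2.resize(w,(500,375));im[:300,500:]=t;im[300:,500:]=s
cv2.imwrite("pics/b.png",np.clip(im*1.5,0,255).astype(np.uint8))
E
```

```text
-0.21 [ 1.  -1.  -0.2]
0.13 [ 0.   0.3 -0.2]
0.47 [ 1.2 -0.6  0.7]
0.82 [-0.   0.4  0.1]
1.16 [-0.3  0.1  0.4]
1.5 [-0.7  0.9 -0.2]
11.3833 [ 0.55263238 -0.21605082  0.46075988]
```

View pics/b.png

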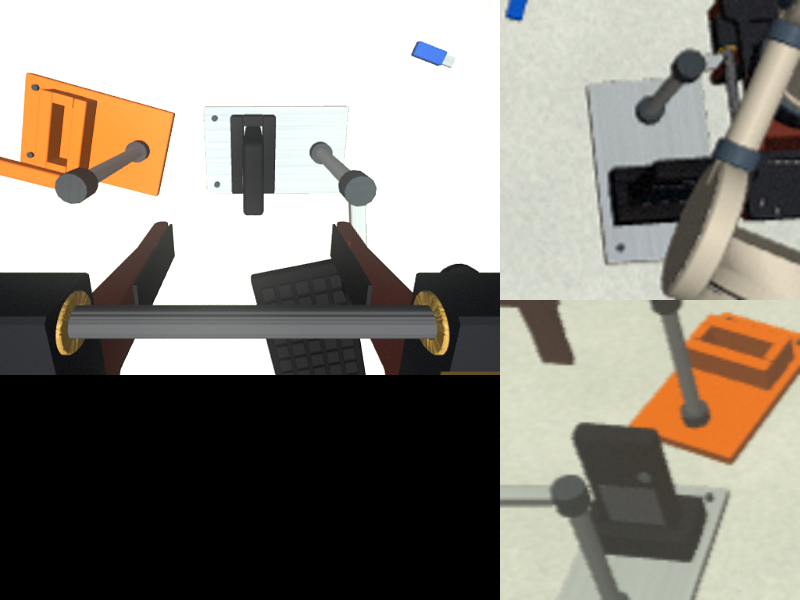

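The sensor arm now points to the dock's -y side, well aside. In the wrist view (panel pixels) the handset's top edge runs from about (253,127) to (254,213), unobstructed between the open fingers. I check the handset's top centre against the plan.

```bash
python3 - <<'E'
import pickle
from h import *
d=pickle.load(open("d2.pkl","rb"));w=d["wrist"]
for p in((253.5,128),(254,190),(254,213)):print(onz(w,(p[0]*1.28,p[1]*1.28),.152).round(4))
for p in((204,107),(349,107),(349,192),(205,193)):print("base",onz(w,(p[0]*1.28,p[1]*1.28),.012).round(4))
t,s=d["top"],d["scene"]
print("hub",onz(s,(140+570*.4-200,170+(485-300)*.4),.184))
# where would knob be for given q
hub=np.array([.6437,-.2145,0])
for q in(1.5,1.7):
    a=np.pi+.03+q;print(q,proj(t,hub+[.095*np.cos(a),.095*np.sin(a),.222]),proj(w,hub+[.095*np.cos(a),.095*np.sin(a),.222])/1.28)
E
```

```text
[ 0.5535 -0.1699  0.152 ]
[ 0.5558 -0.2276  0.152 ]
[ 0.5565 -0.2509  0.152 ]
base [ 0.4898 -0.1619  0.012 ]
base [ 0.6774 -0.1564  0.012 ]
base [ 0.6911 -0.2719  0.012 ]
base [ 0.4895 -0.2793  0.012 ]
hub [ 0.64211674 -0.21408605  0.184     ]
1.5 [493.12498946 190.37924639] [355.12956328 315.60706032]
1.7 [491.6795286  182.14486164] [378.63361855 315.02092363]
```

```bash
sed -i 's/dock=np.array(\[.553,-.2165\])/dock=np.array([.5545,-.2135])/' plan.py; python3 - <<'E'
from station import r
from plan import *
import cv2,pickle
np.set_printoptions(precision=3,suppress=True)
def S():
    s=r.sense();print(round(s["clock"],2),s["contact_force"],s["opening"],s["gripper_force"],s["tcp_pos"])
p=grasp(1);r.servo_line(*p,speed=.12);S()
r.grab(35);r.wait(.2);S()
if not .015<r.sense()["opening"]<.026: raise SystemExit("bad grasp")
r.servo_line(grasp(1,.2)[0],speed=.12);S()
r.wait(.2)
r.reach(*final(1,.08));S()
d={n:r.snapshot(n) for n in("scene","top","wrist")};pickle.dump(d,open("d3.pkl","wb"))
im=np.hstack([cv2.resize(d["scene"]["frame"][120:360,300:560,::-1],(400,369)),cv2.resize(d["top"]["frame"][150:390,80:340,::-1],(400,369))])
cv2.imwrite("pics/c.png",np.clip(im*1.5,0,255).astype(np.uint8))
E
```

```text
13.02 [ 0.734 -0.099 -0.579] 0.08789846979664198 0.0 [ 0.555 -0.214  0.301]
14.27 [0.262 0.116 0.185] 0.019789157657985876 34.998659491539 [ 0.554 -0.213  0.3  ]
16.08 [ 0.013  0.046 -1.706] 0.019794471556990503 34.99794065952301 [ 0.555 -0.214  0.499]
18.39 [ 0.661 -0.564 -2.17 ] 0.019832435394572637 34.99848783016205 [0.439 0.105 0.398]
```

View pics/c.png

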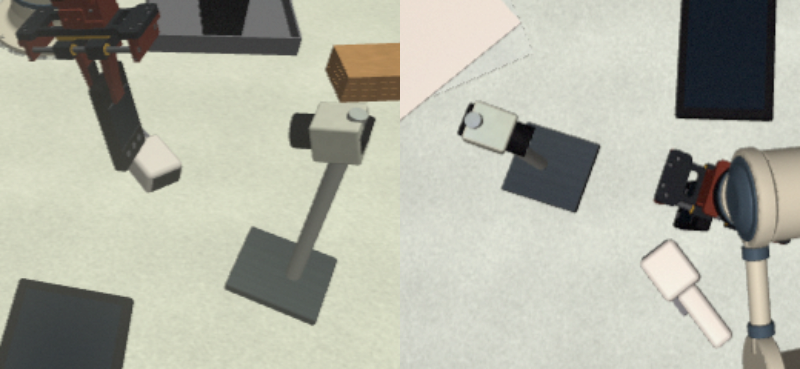

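The handset hangs upright and leaned back in the gripper, facing the camera head at crop (300,130). The way to the lens is clear. I go in to the view point.

```bash
python3 - <<'E'
from station import r
from plan import *
from h import proj
import cv2,pickle
p=final(1);r.servo_line(*p,speed=.06);r.wait(.6)
s=r.sense();print(s["clock"],s["tcp_pos"]-p[0],s["orientation"]-p[1],s["opening"])
d={n:r.snapshot(n) for n in("scene","top")};pickle.dump(d,open("d4.pkl","wb"))
o=vp+.01*(-xc)-.07*zc; hy=np.cross(zc,-xc)
crop={"scene":(360,120,200,180),"top":(100,170,200,180)};L=[]
for n,(x,y,w,h) in crop.items():
    im=cv2.resize(d[n]["frame"][y:y+h,x:x+w,::-1],(400,360),interpolation=cv2.INTER_CUBIC);im=np.clip(im*1.6,0,255).astype(np.uint8)
    def dot(X,c): q=(proj(d[n],X)-[x,y])*2; cv2.circle(im,tuple(int(v) for v in q),2,c,-1)
    for i in(-1,1):
        for k in(-1,1):dot(o+.036*i*hy-.01*k*xc,(0,0,255))
    for a in np.linspace(0,2*np.pi,12):dot(lens+.021*(np.cos(a)*hy+np.sin(a)*zc),(0,255,0))
    L.append(im)
cv2.imwrite("pics/e.png",np.hstack(L))
E
```

```text
20.625 [ 9.24414348e-06 -1.89088440e-05  8.34520781e-06] [-0.0007764  -0.00340144 -0.00296396] 0.01972192325264504
```

View pics/e.png

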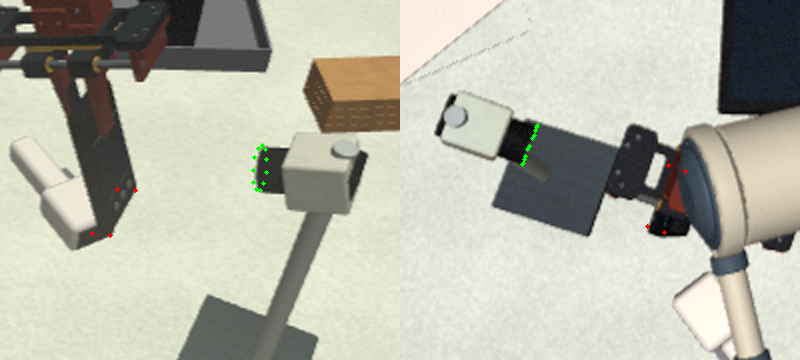

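The projected lens ring (green) lies on the barrel front in both views. The predicted handset bottom corners (red) lie on the handset's bottom edge at about (108,236) and (135,190). The keypad side faces the lens, so I hand in.

```bash
python3 -c "
from station import r
print(r.hand_in())"
```

```text
the job is handed in; nothing more can be done
None
```

I swung the sensor arm well past 1 rad aside and left it there. I lifted the handset out of the dock and handed the job in with it held still, screen facing the lens, 15 cm away on its line of sight, at about 21 s of the 42 s allowed; the hand-in returned no verdict, so the pass is unconfirmed.

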